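# Fetch the rear dip basket from a crowded hook

## Robot

A 6-joint arm with a two-finger parallel gripper is mounted at the origin on the work surface. World frame = base frame: x ahead of the robot, y to its left, z up, the work surface at z = 0. Lengths are in mm, angles in degrees, forces in N, time in s.
With the tool pointing down it reaches from about 300 to 850 mm from the base axis. Payload 4.2 kg.
Tool frame: the origin (TCP) lies at the very end of the fingers, on their centre line; the grasp point (between the pads) lies 19 mm behind it (env.grasp_offset is the distance from the TCP to the grasp point, in mm); z points along the fingers, y is the line along which they close (so a half turn about z gives the same grasp; the last joint's range is limited). The gripper opens to 91 mm and grips with 3 to 60 N. Pads are 32 mm wide; open, the fingers measure 118 mm over their backs; the gripper's body (76 mm by 178 mm) begins 60 mm behind the grasp point.
Start: joints at [64.687, 18.312, 89.639, -0, 72.044, -1.146], TCP at [235.411, 524.619, 213.976] pointing down, gripper open.
Joint ranges: [-177.97, 177.97], [-48.28, 115.42], [12.27, 149.76], [-77.06, 257.06], [2.81, 150.46], [-146.56, 146.56]. Speed limits (degrees/s): [147.25, 147.25, 180, 180, 180, 180].

## Interface

Orientations are given as [roll, pitch, yaw] about the fixed x, y, z axes, in that order (R = Rz(yaw) Ry(pitch) Rx(roll)).
In Python, from workcell import env gives the robot as it stands. The module is installed in compiled form; this text tells all that it offers.
- The arm moves only by the tool send_rows, never from a script. Its argument "motion" is a list of rows, each an object of numbers: "tx", "ty", "tz": the shift along the tool's x, y, z in units of 500 mm (1.0 is 500 mm); "rx", "ry", "rz": the turn, a rotation vector about the tool's x, y, z in units of 30 degrees (1.0 is 30 degrees); "gripper": the closure, from -1 (fully open) to 1 (shut). In form: [{"tx": .., "ty": .., "tz": .., "rx": .., "ry": .., "rz": .., "gripper": ..}, ...]. A call has 1 to 12 rows; each row shifts and turns the commanded pose from where the row before left it, along the tool's axes as they then stand; what a row does not reach is not made up. A row lasts 1/8 s, in which the tool goes at most 62.5 mm and 10.7 degrees, less where a joint would pass 70% of its speed; a pose out of reach is approached as far as the arm can. A call with a number of a shift or a turn outside -1 to 1 is refused whole. A call with a gripper value outside its range is refused whole. The fingers move at their own pace and stop on an object; "grip_force" is the grip in N (left out, the last holds). Time passes only in rows, so rows that do not move let the fingers close. It gives the time, the measured TCP pose, the force, the opening and the grip force at its end, in the units of the state.
- env.state(): the state, without advancing time (a new reading comes with each control period).
- env.grab_frame(name): name is "scene" or "top"; returns a dict with "frame" (400x640x3 uint8, red, green, blue), "vertical_fov" (degrees; the focal length in pixels is half the picture's height over the tangent of half this angle, whatever the lens; pixels are square), "cx", "cy" (the principal point, pixels), "rvec" (rotation vector, rad) and "tvec" (3), from world to camera coordinates, as OpenCV has them. Camera axes: x right, y down, z forward; pixel columns grow to the right and rows downward; lengths in mm; the calibration is good to about 2 mm. A picture is of the moment at which its call begins. There is no depth.
- env.job_done(): hands the job in; it is judged then, once.
The state is a dict: "time_s": time; "qpos": joint angles; "qvel": joint speeds; "effort": joint torques, N m; "ee_pos": TCP position; "ee_rot": TCP orientation; "force": force on the tool from outside, world axes, zero at the start; "torque": the same for the moment, N m; "gripper_width": finger opening in mm; "gripper_force": force on a finger pad.
Only numpy, scipy, OpenCV 4.12 (cv2) and the standard library are available. Lean on these libraries where they do the work, as an engineer would, in place of code of your own. Each camera call takes 0.05 s, during which the arm holds its last target. There are 200 camera calls.

## Task

The deep, narrow steel basket is needed in the cleaning machine, but it hangs at the back of a hook behind the wide, shallow basket. First move the shallow basket over to the empty hook and leave it hanging there, with the deep one still waiting in its place; then take the deep basket off its hook and stand it upright in the machine's open tank, lowering it right down to the tank floor before letting go.

Things in the scene. Friction and masses are not known exactly. Their poses are not given: they have to be found in the camera images.
- shallow_basket: Steel basket at the hook's free end: cup 68 wide, 22 high, 0.13 kg. Origin: centre of underside; z up. A 6 mm stem bears a flat eye across y: 46 wide (y), 6 thick (x), at heights 104-156; opening 34 wide, heights 110-150. Grip its 46 width from above, fingers either side of the hook. At the start -x points along the hook to its free end; the lip is 35-43 mm ahead of the origin.
- deep_basket: Steel basket about 70 mm behind the shallow one on the same hook: cup 46 mm wide, 55 high, 0.15 kg. Stem, eye, origin and axes as the shallow basket's. At the start -x points along the hook to its free end; the lip is 105-113 mm ahead of the origin, the hook's post 45 mm behind, no higher than the eye. A middle-sized basket standing at the back of the bench is not wanted.
- spare_hook (a point): Middle of the empty hook, on its bar's top face, 240 mm above the bench. Bar along x, 10 wide, 8 deep. Free end at -x, 77 mm off, with a 6 mm thick lip 10 mm above the bar top; post 80 mm off at +x. z up. A hung basket's origin is 150 mm below this; lifted 12-30 mm (20 best) its eye slides level past the lip along x. The crowded hook is alike; both are fixed.
- tank_floor (a point): Centre of the floor of the open, empty tank in the fixed cleaning machine, a grey box 170 mm (x) by 150 (y), 100 high, with a black control panel on its -x face. Floor 35 mm above the bench; tank 130 mm (x) by 110 (y) inside; walls 20 thick, rising 65 above the floor. z up.
Things that resemble listed ones, but are neither listed nor needed, are in the scene too. What is shaped like the shallow_basket but red, turquoise or yellow is not meant.

How it is judged:
By the outcome, as a careful person would: the job done as asked, in the order asked, and still so for the second after the job is handed in, with the robot touching nothing.
It also fails if it takes over 62 s, if anything falls off the work surface, if the arm or the gripper's body presses on something with over 40 N, if the wrist force passes 120 N, or if a joint passes its speed limit or range.

## Working session

There is one attempt and no reset: what is moved stays moved. The work goes in short steps, Python scripts to look and compute and a tool call to move; the robot and the scene stay as the last step left them, time stands still between calls to the robot, and variables do not carry over. Pictures are saved under pics/ and viewed, at most 10 in all, crops included, and the job is handed in when it is done.

Besides the shell and the picture viewer there is one more tool, called after "Emit:" as name(argument=value, ...), one argument or row to a line, values as JSON. send_rows: Moves the arm, as the interface text tells. Shifts and turns lie within -1 to 1; 1 stands for 500 mm of shift or 30 degrees of turn. Its arguments: {"type":"object","properties":{"motion":{"type":"array"},"grip_force":{"type":"number"}},"required":["motion"]}

```bash
mkdir -p pics; cat > h.py <<'E'
import numpy as np, cv2
from workcell import env
def grab(n,fn=None):
    d=env.grab_frame(n); 
    if fn: cv2.imwrite('pics/'+fn,d['frame'][:,:,::-1])
    return d
def cam(d):
    f=200/np.tan(np.radians(d['vertical_fov']/2)); K=np.array([[f,0,d['cx']],[0,f,d['cy']],[0,0,1]])
    return K,cv2.Rodrigues(np.array(d['rvec'],float))[0],np.array(d['tvec'],float).reshape(3)
def atz(d,u,v,z,ax=2):
    K,R,t=cam(d); r=R.T@np.linalg.inv(K)@[u,v,1]; c=-R.T@t
    return c+r*(z-c[ax])/r[ax]
def proj(d,p):
    K,R,t=cam(d); q=K@(R@np.array(p,float)+t); return q[:2]/q[2]
def tri(obs):
    A=[];b=[]
    for d,u,v in obs:
        K,R,t=cam(d); r=R.T@np.linalg.inv(K)@[u,v,1]; r/=np.linalg.norm(r); c=-R.T@t
        P=np.eye(3)-np.outer(r,r); A.append(P); b.append(P@c)
    return np.linalg.lstsq(np.vstack(A),np.hstack(b),rcond=None)[0]
E
python3 - <<'E'
from h import *
for n in('scene','top'):
    d=grab(n,n+'0.png'); K,R,t=cam(d); print(n,d['vertical_fov'],-R.T@t,R[2])
print(env.state()['time_s'],env.state()['ee_rot'],d.keys())
E
```

```text
scene 52.77661124902222 [1046.87895566  539.03341278  625.69623883] [-0.4504444  -0.65644651 -0.60512628]
top 53.72701084006736 [ 548.0198258   -13.6492414  1032.37388345] [ 0.13569733  0.01707614 -0.99060317]
0.1 [-1.79905123e+02 -1.68395363e-03  1.55830588e+02] dict_keys(['frame', 'vertical_fov', 'cx', 'cy', 'rvec', 'tvec'])
```

View pics/scene0.png

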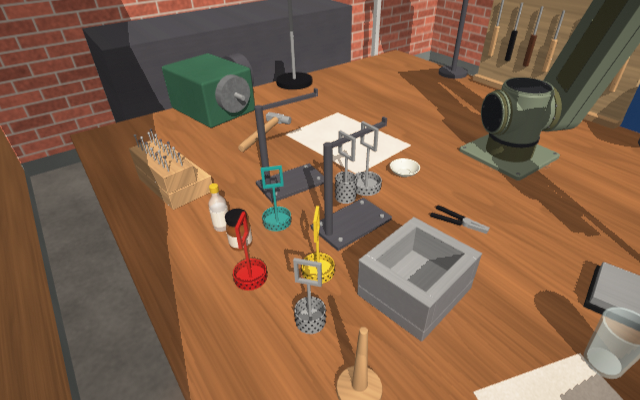

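View pics/top0.png

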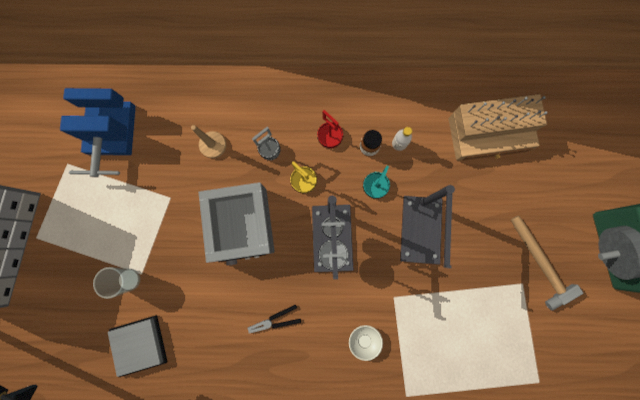

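The scene view shows the crowded hook with two steel baskets (eyes ~(346,147) and (369,138)), the empty hook behind it (post top (262,108), lip (316,93)) and the tank at (420,272). Look-alikes for the baskets are turquoise (277,215), yellow (317,265), red (250,270) and the middle-sized steel one (310,312). None of those hang on a hook, so I choose the two that do. In the top view they hang at (333,253) and (333,228).

```bash
python3 - <<'E'
import cv2,numpy as np
a=cv2.imread('pics/top0.png')[165:285,190:470]; b=cv2.imread('pics/scene0.png')[80:250,240:410]
cv2.imwrite('pics/c1.png',cv2.resize(a,(784,336),interpolation=3))
cv2.imwrite('pics/c2.png',cv2.resize(b,(595,595),interpolation=3))
E
```

```text
(no output)
```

View pics/c1.png

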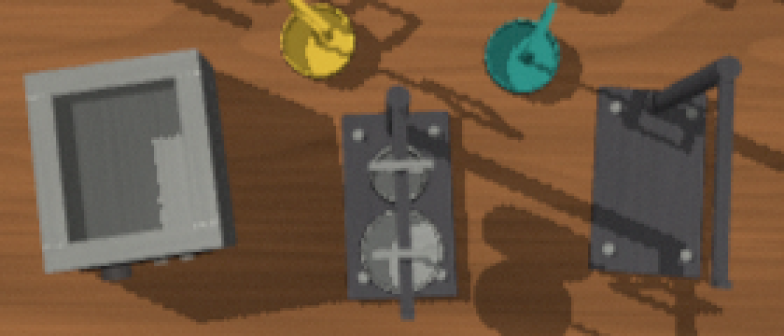

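View pics/c2.png

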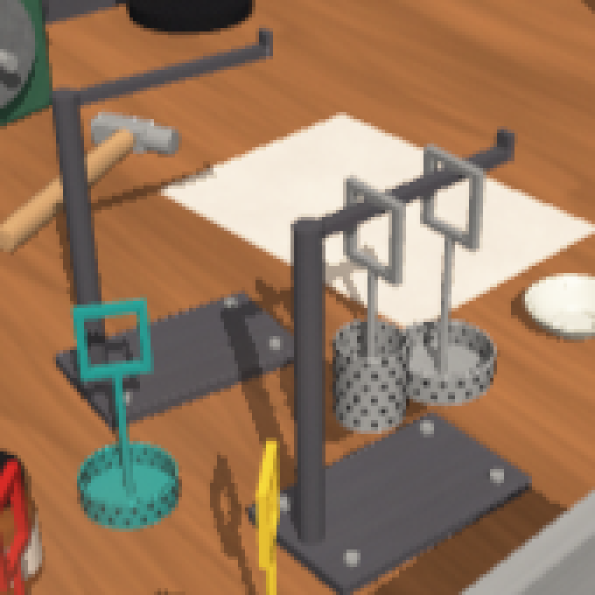

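The crops confirm the choice: shallow basket with its eye at the lip end (top-crop (405,255)), the deep one behind it ((402,165)), and the empty hook bar from (728,66) to (722,284). Next I triangulate.

```bash
python3 - <<'E'
from h import *
T=grab('top');S=grab('scene')
t=lambda u,v:(T,190+(u+.5)/2.8-.5,165+(v+.5)/2.8-.5)
s=lambda u,v:(S,240+(u+.5)/3.5-.5,80+(v+.5)/3.5-.5)
def P(n,a,b):
    p=tri([t(*a),s(*b)]); print(n,p.round(1),'res',[np.round(proj(T,p)-t(*a)[1:],1),np.round(proj(S,p)-s(*b)[1:],1)])
P('crowded post',(397,93),(307,223)); P('crowded lip',(407,316),(505,133))
P('sh eye L',(374,257),(480,182));P('sh eye R',(439,253),(427,150))   # check which
P('dp eye L',(370,167),(404,205));P('dp eye R',(433,163),(349,180))
P('spare post',(728,64),(66,94)); P('spare lip',(722,285),(265,33))
print('tank corners top z100')
for c in((25,73),(197,50),(222,246),(46,272)): print(atz(*t(*c),100).round(1))
print('inner');
for c in((53,96),(178,79),(198,232),(68,243)): print(atz(*t(*c),100).round(1))
for c in((358,279),(421,221),(479,258),(423,306)): print('S',atz(S,*c,100).round(1))
E
```

```text
crowded post [649.2 -18.7 244.5] res [array([-0.5,  0.6]), array([-0.9, -0.1])]
crowded lip [493.4 -28.4 249.1] res [array([-0.2,  0.2]), array([-0.2, -0. ])]
sh eye L [533.4  -4.7 238.7] res [array([-0.2,  0.2]), array([-0.2, -0. ])]
sh eye R [536.5 -50.2 242.3] res [array([-0.4,  0.4]), array([-0.5, -0. ])]
dp eye L [ 5.958e+02 -2.000e-01  2.461e+02] res [array([-0.5,  0.6]), array([-0.8, -0.1])]
dp eye R [599.6 -45.2 244.2] res [array([-0.4,  0.5]), array([-0.7, -0.1])]
spare post [ 673.1 -255.7  243.3] res [array([-0.8,  1.1]), array([-1.1, -0.3])]
spare lip [ 518.5 -246.9  248.9] res [array([-0.2,  0.2]), array([-0.2, -0. ])]
tank corners top z100
[681.7 298.  100. ]
[703.8 151.1 100. ]
[538.1 123.7 100. ]
[514.  270.3 100. ]
inner
[662.2 272.8 100. ]
[678.5 166.4 100. ]
[549.3 144.3 100. ]
[538.3 253.2 100. ]
S [732.6 186.5 100. ]
S [533.  142.3 100. ]
S [525.5 276.3 100. ]
S [685.  291.6 100. ]
```

```bash
cat >> h.py <<'E'
def delta(target,yaw,start=None,yaw0=None):
    "turn (tool z, deg) first, then mm shift in turned tool axes -> units"
    s=env.state(); p=np.array(s['ee_pos'] if start is None else start); y0=s['ee_rot'][2] if yaw0 is None else yaw0
    dy=(yaw-y0+180)%360-180; c,n=np.cos(np.radians(yaw)),np.sin(np.radians(yaw))
    R=np.array([[c,n,0],[n,-c,0],[0,0,-1]])   # columns: tool x,y,z
    print('t=%.2f'%s['time_s'],'pos',p.round(1),'rot',np.round(s['ee_rot'],1),'rz',round(-dy/30,3),'t',(R.T@(np.array(target)-p)/500).round(3))
E
python3 -c "
from h import *
delta([536,-27,300],183.7)"
```

```text
t=0.20 pos [235.3 524.3 213.4] rot [-179.9   -0.   155.8] rz -0.929 t [-0.529 -1.139 -0.173]
```

Emit:
send_rows(
  motion=[
    {"rz":-0.31,"tz":-0.058,"gripper":-1},
    {"rz":-0.31,"tz":-0.058,"gripper":-1},
    {"rz":-0.31,"tz":-0.057,"gripper":-1},
    {"tx":-0.044,"ty":-0.095,"gripper":-1},
    {"tx":-0.044,"ty":-0.095,"gripper":-1},
    {"tx":-0.044,"ty":-0.095,"gripper":-1},
    {"tx":-0.044,"ty":-0.095,"gripper":-1},
    {"tx":-0.044,"ty":-0.095,"gripper":-1},
    {"tx":-0.044,"ty":-0.095,"gripper":-1},
    {"tx":-0.044,"ty":-0.095,"gripper":-1},
    {"tx":-0.044,"ty":-0.095,"gripper":-1},
    {"tx":-0.044,"ty":-0.095,"gripper":-1},
  ],
)

```text
invalid input at $.motion[0]: expected keys tx, ty, tz, rx, ry, rz, gripper
```

Emit:
send_rows(
  motion=[
    {"tx":-0.044,"ty":-0.095,"gripper":-1},
    {"tx":-0.044,"ty":-0.095,"gripper":-1},
    {"tx":-0.044,"ty":-0.095,"gripper":-1},
    {},
    {},
  ],
)

```text
invalid input at $.motion[0]: expected keys tx, ty, tz, rx, ry, rz, gripper
```

```bash
python3 -c "
from h import *
delta([536,-27,206],183.7)
d=grab('scene','s1.png'); a=cv2.imread('pics/s1.png')[50:230,250:450]; cv2.imwrite('pics/s1c.png',cv2.resize(a,None,fx=3,fy=3))
print(env.state()['gripper_width'])"
```

```text
t=0.20 pos [235.3 524.3 213.4] rot [-179.9   -0.   155.8] rz -0.929 t [-0.529 -1.139  0.015]
91.12620651280105
```

View pics/s1c.png

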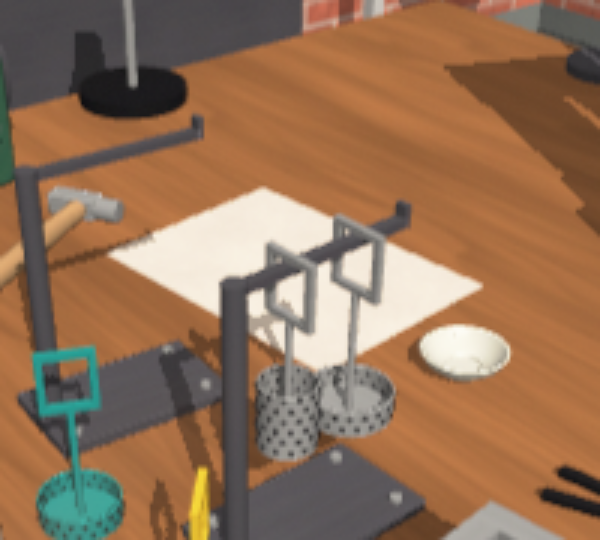

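The calls were refused because every row needs all seven keys. The picture shows the unchanged scene, so I resend.

Emit:
send_rows(
  motion=[
    {"tx":0,"ty":0,"tz":-0.058,"rx":0,"ry":0,"rz":-0.31,"gripper":-1},
    {"tx":0,"ty":0,"tz":-0.058,"rx":0,"ry":0,"rz":-0.31,"gripper":-1},
    {"tx":0,"ty":0,"tz":-0.058,"rx":0,"ry":0,"rz":-0.31,"gripper":-1},
    {"tx":-0.044,"ty":-0.095,"tz":0,"rx":0,"ry":0,"rz":0,"gripper":-1},
    {"tx":-0.044,"ty":-0.095,"tz":0,"rx":0,"ry":0,"rz":0,"gripper":-1},
    {"tx":-0.044,"ty":-0.095,"tz":0,"rx":0,"ry":0,"rz":0,"gripper":-1},
    {"tx":-0.044,"ty":-0.095,"tz":0,"rx":0,"ry":0,"rz":0,"gripper":-1},
    {"tx":-0.044,"ty":-0.095,"tz":0,"rx":0,"ry":0,"rz":0,"gripper":-1},
    {"tx":-0.044,"ty":-0.095,"tz":0,"rx":0,"ry":0,"rz":0,"gripper":-1},
    {"tx":-0.044,"ty":-0.095,"tz":0,"rx":0,"ry":0,"rz":0,"gripper":-1},
    {"tx":-0.044,"ty":-0.095,"tz":0,"rx":0,"ry":0,"rz":0,"gripper":-1},
    {"tx":-0.044,"ty":-0.095,"tz":0,"rx":0,"ry":0,"rz":0,"gripper":-1},
  ],
)

```text
time_s: 1.75
ee_pos: [461.3, 109.3, 301.0]
ee_rot: [180.0, 0.0, -176.3]
force: [0.2, 0.9, 0.3]
gripper_width: 90.9
gripper_force: 0.0
```

Emit:
send_rows(
  motion=[
    {"tx":-0.044,"ty":-0.095,"tz":0,"rx":0,"ry":0,"rz":0,"gripper":-1},
    {"tx":-0.044,"ty":-0.095,"tz":0,"rx":0,"ry":0,"rz":0,"gripper":-1},
    {"tx":-0.044,"ty":-0.095,"tz":0,"rx":0,"ry":0,"rz":0,"gripper":-1},
    {"tx":0,"ty":0,"tz":0,"rx":0,"ry":0,"rz":0,"gripper":-1},
    {"tx":0,"ty":0,"tz":0,"rx":0,"ry":0,"rz":0,"gripper":-1},
  ],
)

```text
time_s: 2.38
ee_pos: [535.5, -26.6, 300.7]
ee_rot: [179.9, -0.1, -176.3]
force: [-0.3, 0.5, 0.4]
gripper_width: 91.5
gripper_force: 0.0
```

```bash
python3 -c "
from h import *
delta([536,-27,206],183.7)
print(env.state()['gripper_width'],env.state()['force'])"
```

```text
t=2.38 pos [535.5 -26.6 300.7] rot [ 1.799e+02 -1.000e-01 -1.763e+02] rz 0.0 t [-0.001 -0.001  0.189]
91.49709015863534 [-0.30403099  0.45981416  0.3818104 ]
```

Emit:
send_rows(
  motion=[
    {"tx":0,"ty":0,"tz":0.047,"rx":0,"ry":0,"rz":0,"gripper":-1},
    {"tx":0,"ty":0,"tz":0.047,"rx":0,"ry":0,"rz":0,"gripper":-1},
    {"tx":0,"ty":0,"tz":0.047,"rx":0,"ry":0,"rz":0,"gripper":-1},
    {"tx":0,"ty":0,"tz":0.047,"rx":0,"ry":0,"rz":0,"gripper":-1},
    {"tx":0,"ty":0,"tz":0,"rx":0,"ry":0,"rz":0,"gripper":-1},
  ],
)

```text
time_s: 3.0
ee_pos: [534.2, -25.5, 205.8]
ee_rot: [179.9, -0.2, -176.2]
force: [-1.0, 0.6, -0.9]
gripper_width: 91.4
gripper_force: 0.0
```

```bash
python3 -c "
from h import *
d=grab('scene','s2.png'); a=cv2.imread('pics/s2.png')[50:230,250:450]; cv2.imwrite('pics/s2c.png',cv2.resize(a,None,fx=3,fy=3))
print(env.state()['force'])"
```

```text
[ 0.15864213 -0.13995694  0.58744682]
```

View pics/s2c.png

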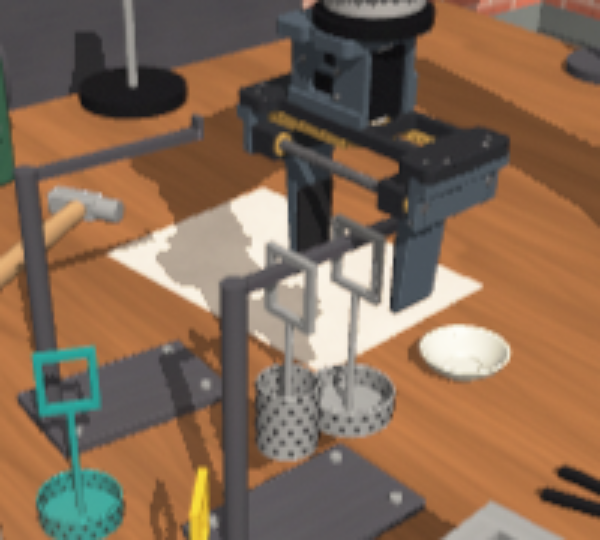

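The open fingers straddle the shallow eye (crop (357,260)), at (312,215) and (415,260), with clearance on both sides and off the bar. I close.

Emit:
send_rows(
  motion=[
    {"tx":0,"ty":0,"tz":0,"rx":0,"ry":0,"rz":0,"gripper":1},
    {"tx":0,"ty":0,"tz":0,"rx":0,"ry":0,"rz":0,"gripper":1},
    {"tx":0,"ty":0,"tz":0,"rx":0,"ry":0,"rz":0,"gripper":1},
    {"tx":0,"ty":0,"tz":0,"rx":0,"ry":0,"rz":0,"gripper":1},
    {"tx":0,"ty":0,"tz":0,"rx":0,"ry":0,"rz":0,"gripper":1},
    {"tx":0,"ty":0,"tz":0,"rx":0,"ry":0,"rz":0,"gripper":1},
  ],
  grip_force=25,
)

```text
time_s: 3.8
ee_pos: [536.0, -27.0, 207.1]
ee_rot: [180.0, 0.0, -176.3]
force: [-0.9, -0.3, 0.3]
gripper_width: 45.5
gripper_force: 25.0
```

Emit:
send_rows(
  motion=[
    {"tx":0,"ty":0,"tz":-0.02,"rx":0,"ry":0,"rz":0,"gripper":1},
    {"tx":0,"ty":0,"tz":-0.02,"rx":0,"ry":0,"rz":0,"gripper":1},
    {"tx":0,"ty":0,"tz":0,"rx":0,"ry":0,"rz":0,"gripper":1},
    {"tx":0,"ty":0,"tz":0,"rx":0,"ry":0,"rz":0,"gripper":1},
  ],
)

```text
time_s: 4.3
ee_pos: [535.8, -27.0, 226.9]
ee_rot: [180.0, -0.0, -176.3]
force: [0.3, 0.8, -1.4]
gripper_width: 45.5
gripper_force: 25.0
```

Emit:
send_rows(
  motion=[
    {"tx":0.02,"ty":0,"tz":0,"rx":0,"ry":0,"rz":0,"gripper":1},
    {"tx":0.02,"ty":0,"tz":0,"rx":0,"ry":0,"rz":0,"gripper":1},
    {"tx":0.02,"ty":0,"tz":0,"rx":0,"ry":0,"rz":0,"gripper":1},
    {"tx":0.02,"ty":0,"tz":0,"rx":0,"ry":0,"rz":0,"gripper":1},
    {"tx":0.02,"ty":0,"tz":0,"rx":0,"ry":0,"rz":0,"gripper":1},
    {"tx":0.02,"ty":0,"tz":0,"rx":0,"ry":0,"rz":0,"gripper":1},
    {"tx":0.02,"ty":0,"tz":0,"rx":0,"ry":0,"rz":0,"gripper":1},
    {"tx":0.02,"ty":0,"tz":0,"rx":0,"ry":0,"rz":0,"gripper":1},
    {"tx":0,"ty":0,"tz":0,"rx":0,"ry":0,"rz":0,"gripper":1},
  ],
)

```text
time_s: 5.42
ee_pos: [455.4, -32.2, 227.0]
ee_rot: [180.0, 0.0, -176.3]
force: [0.8, -0.5, -1.2]
gripper_width: 45.9
gripper_force: 25.0
```

```bash
python3 -c "
from h import *
print(env.state()['gripper_width'],env.state()['force'])
q=np.radians(-3.3); f=np.array([518.5,-246.9]); u=np.array([np.cos(q),np.sin(q)])
pre=f-45*u; mid=f+75*u; print(pre,mid)
delta([*pre,227],176.7); delta([*mid,227],176.7,[*pre,227],176.7)
d=grab('scene','s3.png'); a=cv2.imread('pics/s3.png')[50:230,250:450]; cv2.imwrite('pics/s3c.png',cv2.resize(a,None,fx=3,fy=3))"
```

```text
45.890976373079596 [ 0.76163544 -0.52518972 -1.16863458]
[ 473.57461825 -244.30961879] [ 593.37563625 -251.21730202]
t=5.42 pos [455.4 -32.2 227. ] rot [ 180.     0.  -176.3] rz 0.234 t [-0.061 -0.421  0.   ]
t=5.42 pos [ 473.6 -244.3  227. ] rot [ 180.     0.  -176.3] rz -0.0 t [-0.24  0.    0.  ]
```

View pics/s3c.png

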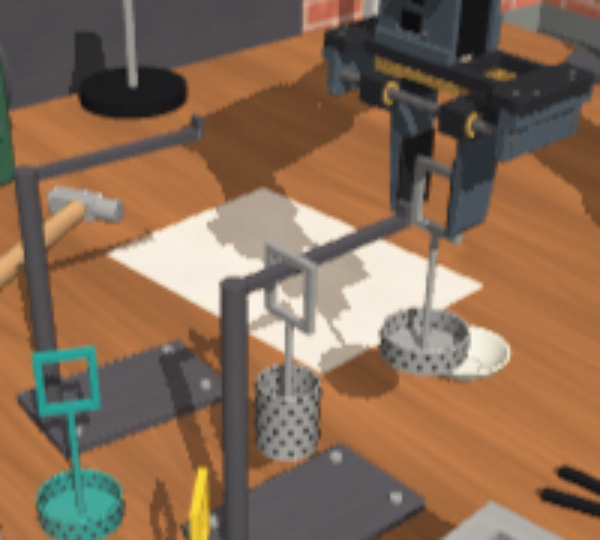

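The shallow basket is off the crowded hook and held upright at (425,290), and the deep one still hangs at (288,350). Next I take the shallow one to the spare hook's front.

Emit:
send_rows(
  motion=[
    {"tx":0,"ty":-0.02,"tz":0,"rx":0,"ry":0,"rz":0.117,"gripper":1},
    {"tx":0,"ty":-0.041,"tz":0,"rx":0,"ry":0,"rz":0.117,"gripper":1},
    {"tx":-0.01,"ty":-0.06,"tz":0,"rx":0,"ry":0,"rz":0,"gripper":1},
    {"tx":-0.01,"ty":-0.07,"tz":0,"rx":0,"ry":0,"rz":0,"gripper":1},
    {"tx":-0.01,"ty":-0.07,"tz":0,"rx":0,"ry":0,"rz":0,"gripper":1},
    {"tx":-0.01,"ty":-0.07,"tz":0,"rx":0,"ry":0,"rz":0,"gripper":1},
    {"tx":-0.01,"ty":-0.06,"tz":0,"rx":0,"ry":0,"rz":0,"gripper":1},
    {"tx":-0.01,"ty":-0.03,"tz":0,"rx":0,"ry":0,"rz":0,"gripper":1},
    {"tx":0,"ty":0,"tz":0,"rx":0,"ry":0,"rz":0,"gripper":1},
    {"tx":0,"ty":0,"tz":0,"rx":0,"ry":0,"rz":0,"gripper":1},
  ],
)

```text
time_s: 6.72
ee_pos: [476.4, -243.1, 226.8]
ee_rot: [179.9, -0.0, 176.8]
force: [-0.8, 0.1, -1.8]
gripper_width: 46.0
gripper_force: 25.0
```

```bash
python3 -c "
from h import *
delta([593.4,-251.2,227],176.7)
d=grab('scene','s4.png'); a=cv2.imread('pics/s4.png')[20:200,230:430]; cv2.imwrite('pics/s4c.png',cv2.resize(a,None,fx=3,fy=3))
d=grab('top','t4.png'); b=cv2.imread('pics/t4.png')[170:330,390:520]; cv2.imwrite('pics/t4c.png',cv2.resize(b,None,fx=3,fy=3))
m=np.full((540,1000,3),0,np.uint8); m[:,:600]=cv2.resize(a,None,fx=3,fy=3); m[:480,605:995]=cv2.resize(b,None,fx=3,fy=3); cv2.imwrite('pics/m4.png',m[:,:1000][:, :]) ; cv2.imwrite('pics/m4.png',cv2.resize(m,(800,432)))"
```

```text
t=6.72 pos [ 476.4 -243.1  226.8] rot [179.9  -0.  176.8] rz 0.002 t [-0.234 -0.003 -0.   ]
```

View pics/m4.png

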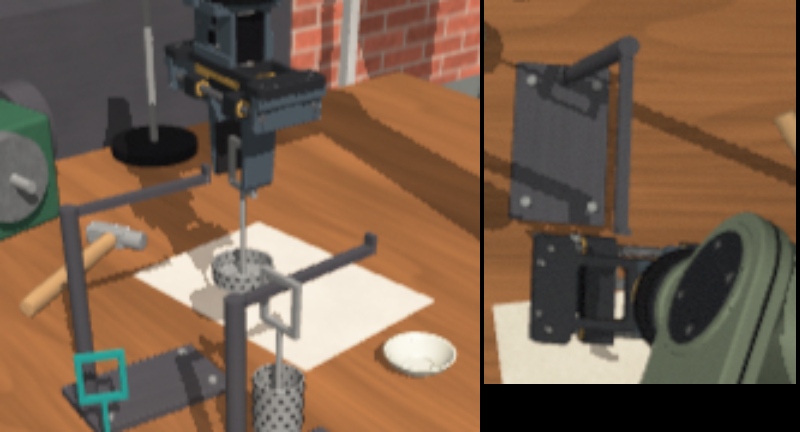

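The shallow eye (m4 (237,165)) is in line with the spare bar's lip at (207,172), held upright. I slide it on gently.

Emit:
send_rows(
  motion=[
    {"tx":-0.015,"ty":-0.001,"tz":0,"rx":0,"ry":0,"rz":0,"gripper":1},
    {"tx":-0.02,"ty":-0.001,"tz":0,"rx":0,"ry":0,"rz":0,"gripper":1},
    {"tx":-0.02,"ty":-0.001,"tz":0,"rx":0,"ry":0,"rz":0,"gripper":1},
    {"tx":-0.02,"ty":0,"tz":0,"rx":0,"ry":0,"rz":0,"gripper":1},
    {"tx":-0.02,"ty":0,"tz":0,"rx":0,"ry":0,"rz":0,"gripper":1},
    {"tx":-0.02,"ty":0,"tz":0,"rx":0,"ry":0,"rz":0,"gripper":1},
  ],
)

```text
time_s: 7.58
ee_pos: [534.5, -248.9, 226.8]
ee_rot: [180.0, -0.0, 176.7]
force: [0.6, 0.1, -1.6]
gripper_width: 45.8
gripper_force: 25.0
```

Emit:
send_rows(
  motion=[
    {"tx":-0.02,"ty":0,"tz":0,"rx":0,"ry":0,"rz":0,"gripper":1},
    {"tx":-0.02,"ty":0,"tz":0,"rx":0,"ry":0,"rz":0,"gripper":1},
    {"tx":-0.02,"ty":0,"tz":0,"rx":0,"ry":0,"rz":0,"gripper":1},
    {"tx":-0.02,"ty":0,"tz":0,"rx":0,"ry":0,"rz":0,"gripper":1},
    {"tx":-0.02,"ty":0,"tz":0,"rx":0,"ry":0,"rz":0,"gripper":1},
    {"tx":-0.02,"ty":0,"tz":0,"rx":0,"ry":0,"rz":0,"gripper":1},
    {"tx":0,"ty":0,"tz":0,"rx":0,"ry":0,"rz":0,"gripper":1},
    {"tx":0,"ty":0,"tz":0.02,"rx":0,"ry":0,"rz":0,"gripper":1},
    {"tx":0,"ty":0,"tz":0.015,"rx":0,"ry":0,"rz":0,"gripper":1},
    {"tx":0,"ty":0,"tz":0,"rx":0,"ry":0,"rz":0,"gripper":1},
  ],
)

```text
time_s: 8.82
ee_pos: [592.9, -252.1, 208.2]
ee_rot: [179.9, -0.1, 176.7]
force: [-0.1, -0.2, -1.3]
gripper_width: 45.5
gripper_force: 25.0
```

Emit:
send_rows(
  motion=[
    {"tx":0,"ty":0,"tz":0.003,"rx":0,"ry":0,"rz":0,"gripper":1},
    {"tx":0,"ty":0,"tz":0,"rx":0,"ry":0,"rz":0,"gripper":1},
  ],
)

```text
time_s: 9.07
ee_pos: [593.7, -252.4, 208.1]
ee_rot: [180.0, 0.0, 176.7]
force: [-0.3, -0.5, -2.2]
gripper_width: 45.9
gripper_force: 25.0
```

```bash
python3 -c "
from h import *
d=grab('scene','s5.png'); a=cv2.imread('pics/s5.png')[60:220,230:400]; cv2.imwrite('pics/s5c.png',cv2.resize(a,None,fx=3.5,fy=3.5))
print(env.state()['force'])"
```

```text
[-1.00999787 -0.41751477 -0.80840638]
```

View pics/s5c.png

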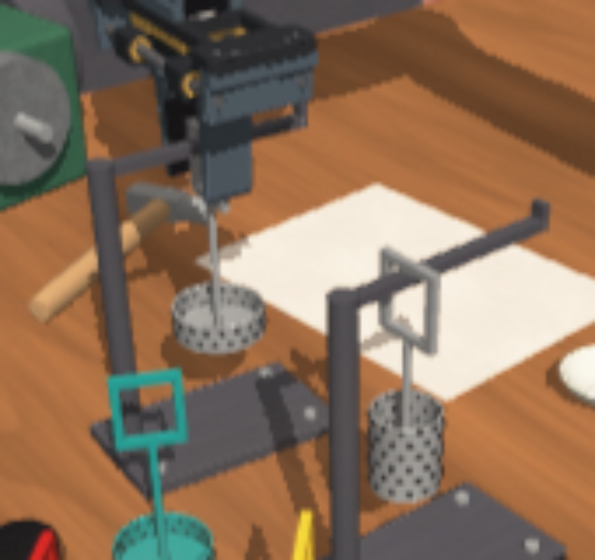

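The spare bar passes through the gripped eye at (205,150), with the lip beyond at (300,105), so the basket is on the hook. I settle it onto the bar.

Emit:
send_rows(
  motion=[
    {"tx":0,"ty":0,"tz":0.003,"rx":0,"ry":0,"rz":0,"gripper":1},
    {"tx":0,"ty":0,"tz":0,"rx":0,"ry":0,"rz":0,"gripper":1},
  ],
)

```text
time_s: 9.38
ee_pos: [593.9, -252.4, 207.1]
ee_rot: [-180.0, 0.1, 176.7]
force: [0.1, 0.5, 1.8]
gripper_width: 45.2
gripper_force: 25.0
```

Emit:
send_rows(
  motion=[
    {"tx":0,"ty":0,"tz":0.003,"rx":0,"ry":0,"rz":0,"gripper":1},
    {"tx":0,"ty":0,"tz":0,"rx":0,"ry":0,"rz":0,"gripper":1},
  ],
)

```text
time_s: 9.62
ee_pos: [594.0, -252.4, 206.9]
ee_rot: [-180.0, 0.1, 176.7]
force: [-2.1, 1.4, 6.4]
gripper_width: 45.7
gripper_force: 25.0
```

Emit:
send_rows(
  motion=[
    {"tx":0,"ty":0,"tz":-0.002,"rx":0,"ry":0,"rz":0,"gripper":1},
    {"tx":0,"ty":0,"tz":0,"rx":0,"ry":0,"rz":0,"gripper":-1},
    {"tx":0,"ty":0,"tz":0,"rx":0,"ry":0,"rz":0,"gripper":-1},
    {"tx":0,"ty":0,"tz":0,"rx":0,"ry":0,"rz":0,"gripper":-1},
    {"tx":0,"ty":0,"tz":0,"rx":0,"ry":0,"rz":0,"gripper":-1},
    {"tx":0,"ty":0,"tz":0,"rx":0,"ry":0,"rz":0,"gripper":-1},
  ],
)

```text
time_s: 10.38
ee_pos: [593.7, -252.3, 205.8]
ee_rot: [180.0, -0.0, 176.7]
force: [1.0, -0.4, 0.4]
gripper_width: 90.6
gripper_force: 0.0
```

Emit:
send_rows(
  motion=[
    {"tx":0,"ty":0,"tz":-0.02,"rx":0,"ry":0,"rz":0,"gripper":-1},
    {"tx":0,"ty":0,"tz":-0.06,"rx":0,"ry":0,"rz":0,"gripper":-1},
    {"tx":0,"ty":0,"tz":-0.08,"rx":0,"ry":0,"rz":0,"gripper":-1},
    {"tx":0,"ty":0,"tz":-0.04,"rx":0,"ry":0,"rz":0,"gripper":-1},
    {"tx":0,"ty":0,"tz":0,"rx":0,"ry":0,"rz":0,"gripper":-1},
  ],
)

```text
time_s: 11.0
ee_pos: [594.5, -252.7, 308.5]
ee_rot: [-179.9, 0.3, 176.7]
force: [0.6, -0.4, 0.5]
gripper_width: 91.3
gripper_force: 0.0
```

```bash
python3 -c "
from h import *
delta([598.5,-22.5,306],183.7)
d=grab('top','t6.png'); S=grab('scene','s6.png')
for x in (597,603):
  print(x,proj(d,[x,-22,246]),proj(S,[x,-22,246]))"
```

```text
t=11.00 pos [ 594.5 -252.7  308.5] rot [-179.9    0.3  176.7] rz -0.233 t [-0.038  0.459  0.005]
597 [332.25886811 224.48081133] [346.82142926 134.16796345]
603 [332.29970306 221.46574806] [344.43263946 135.03554477]
```

Emit:
send_rows(
  motion=[
    {"tx":0,"ty":0,"tz":0,"rx":0,"ry":0,"rz":-0.117,"gripper":-1},
    {"tx":0,"ty":0,"tz":0,"rx":0,"ry":0,"rz":-0.117,"gripper":-1},
    {"tx":-0.006,"ty":0.07,"tz":0,"rx":0,"ry":0,"rz":0,"gripper":-1},
    {"tx":-0.007,"ty":0.09,"tz":0,"rx":0,"ry":0,"rz":0,"gripper":-1},
    {"tx":-0.007,"ty":0.09,"tz":0,"rx":0,"ry":0,"rz":0,"gripper":-1},
    {"tx":-0.007,"ty":0.09,"tz":0,"rx":0,"ry":0,"rz":0,"gripper":-1},
    {"tx":-0.007,"ty":0.08,"tz":0,"rx":0,"ry":0,"rz":0,"gripper":-1},
    {"tx":-0.007,"ty":0.039,"tz":0,"rx":0,"ry":0,"rz":0,"gripper":-1},
    {"tx":0,"ty":0,"tz":0,"rx":0,"ry":0,"rz":0,"gripper":-1},
    {"tx":0,"ty":0,"tz":0,"rx":0,"ry":0,"rz":0,"gripper":-1},
  ],
)

```text
time_s: 12.35
ee_pos: [599.2, -23.3, 305.5]
ee_rot: [-180.0, -0.0, -176.3]
force: [0.9, 1.0, 0.3]
gripper_width: 91.3
gripper_force: 0.0
```

```bash
python3 -c "
from h import *
delta([600,-22.3,206],183.7)"
```

```text
t=12.35 pos [599.2 -23.3 305.5] rot [-180.    -0.  -176.3] rz -0.001 t [-0.002  0.002  0.199]
```

Emit:
send_rows(
  motion=[
    {"tx":0,"ty":0.002,"tz":0.05,"rx":0,"ry":0,"rz":0,"gripper":-1},
    {"tx":0,"ty":0,"tz":0.05,"rx":0,"ry":0,"rz":0,"gripper":-1},
    {"tx":0,"ty":0,"tz":0.05,"rx":0,"ry":0,"rz":0,"gripper":-1},
    {"tx":0,"ty":0,"tz":0.049,"rx":0,"ry":0,"rz":0,"gripper":-1},
    {"tx":0,"ty":0,"tz":0,"rx":0,"ry":0,"rz":0,"gripper":-1},
    {"tx":0,"ty":0,"tz":0,"rx":0,"ry":0,"rz":0,"gripper":1},
    {"tx":0,"ty":0,"tz":0,"rx":0,"ry":0,"rz":0,"gripper":1},
    {"tx":0,"ty":0,"tz":0,"rx":0,"ry":0,"rz":0,"gripper":1},
    {"tx":0,"ty":0,"tz":0,"rx":0,"ry":0,"rz":0,"gripper":1},
    {"tx":0,"ty":0,"tz":0,"rx":0,"ry":0,"rz":0,"gripper":1},
    {"tx":0,"ty":0,"tz":0,"rx":0,"ry":0,"rz":0,"gripper":1},
  ],
  grip_force=25,
)

```text
time_s: 13.72
ee_pos: [599.3, -21.1, 206.7]
ee_rot: [-180.0, 0.0, -176.3]
force: [0.2, 0.0, 0.8]
gripper_width: 45.5
gripper_force: 25.0
```

Emit:
send_rows(
  motion=[
    {"tx":0,"ty":0,"tz":-0.02,"rx":0,"ry":0,"rz":0,"gripper":1},
    {"tx":0,"ty":0,"tz":-0.02,"rx":0,"ry":0,"rz":0,"gripper":1},
    {"tx":0,"ty":0,"tz":0,"rx":0,"ry":0,"rz":0,"gripper":1},
    {"tx":0,"ty":0,"tz":0,"rx":0,"ry":0,"rz":0,"gripper":1},
  ],
)

```text
time_s: 14.22
ee_pos: [599.0, -20.9, 226.4]
ee_rot: [180.0, -0.0, -176.3]
force: [0.3, 0.1, -1.8]
gripper_width: 46.0
gripper_force: 25.0
```

Emit:
send_rows(
  motion=[
    {"tx":0.02,"ty":0,"tz":0,"rx":0,"ry":0,"rz":0,"gripper":1},
    {"tx":0.025,"ty":0,"tz":0,"rx":0,"ry":0,"rz":0,"gripper":1},
    {"tx":0.025,"ty":0,"tz":0,"rx":0,"ry":0,"rz":0,"gripper":1},
    {"tx":0.025,"ty":0,"tz":0,"rx":0,"ry":0,"rz":0,"gripper":1},
    {"tx":0.025,"ty":0,"tz":0,"rx":0,"ry":0,"rz":0,"gripper":1},
    {"tx":0.025,"ty":0,"tz":0,"rx":0,"ry":0,"rz":0,"gripper":1},
  ],
)

```text
time_s: 14.98
ee_pos: [525.9, -25.8, 226.5]
ee_rot: [180.0, 0.0, -176.3]
force: [-0.3, -0.2, -1.7]
gripper_width: 45.8
gripper_force: 25.0
```

Emit:
send_rows(
  motion=[
    {"tx":0.025,"ty":0,"tz":0,"rx":0,"ry":0,"rz":0,"gripper":1},
    {"tx":0.025,"ty":0,"tz":0,"rx":0,"ry":0,"rz":0,"gripper":1},
    {"tx":0.025,"ty":0,"tz":0,"rx":0,"ry":0,"rz":0,"gripper":1},
    {"tx":0.025,"ty":0,"tz":0,"rx":0,"ry":0,"rz":0,"gripper":1},
    {"tx":0.025,"ty":0,"tz":0,"rx":0,"ry":0,"rz":0,"gripper":1},
    {"tx":0.02,"ty":0,"tz":0,"rx":0,"ry":0,"rz":0,"gripper":1},
    {"tx":0,"ty":0,"tz":0,"rx":0,"ry":0,"rz":0,"gripper":1},
  ],
)

```text
time_s: 15.85
ee_pos: [453.9, -30.5, 226.6]
ee_rot: [180.0, 0.0, -176.3]
force: [0.7, -0.3, -2.3]
gripper_width: 45.6
gripper_force: 25.0
```

```bash
python3 -c "
from h import *
delta([454,211,280],189); delta([608,210,280],189,[454,211,280],189)"
```

```text
t=15.85 pos [453.9 -30.5 226.6] rot [ 180.     0.  -176.3] rz -0.176 t [-0.076  0.477 -0.107]
t=15.85 pos [454 211 280] rot [ 180.     0.  -176.3] rz 0.0 t [-0.304 -0.05   0.   ]
```

Emit:
send_rows(
  motion=[
    {"tx":0,"ty":0,"tz":-0.02,"rx":0,"ry":0,"rz":-0.176,"gripper":1},
    {"tx":-0.01,"ty":0.04,"tz":-0.03,"rx":0,"ry":0,"rz":0,"gripper":1},
    {"tx":-0.01,"ty":0.06,"tz":-0.03,"rx":0,"ry":0,"rz":0,"gripper":1},
    {"tx":-0.01,"ty":0.07,"tz":-0.027,"rx":0,"ry":0,"rz":0,"gripper":1},
    {"tx":-0.01,"ty":0.08,"tz":0,"rx":0,"ry":0,"rz":0,"gripper":1},
    {"tx":-0.02,"ty":0.08,"tz":0,"rx":0,"ry":0,"rz":0,"gripper":1},
    {"tx":-0.04,"ty":0.06,"tz":0,"rx":0,"ry":0,"rz":0,"gripper":1},
    {"tx":-0.06,"ty":0.03,"tz":0,"rx":0,"ry":0,"rz":0,"gripper":1},
    {"tx":-0.07,"ty":0.01,"tz":0,"rx":0,"ry":0,"rz":0,"gripper":1},
    {"tx":-0.07,"ty":0,"tz":0,"rx":0,"ry":0,"rz":0,"gripper":1},
    {"tx":-0.06,"ty":0,"tz":0,"rx":0,"ry":0,"rz":0,"gripper":1},
    {"tx":-0.02,"ty":0,"tz":0,"rx":0,"ry":0,"rz":0,"gripper":1},
  ],
)

```text
time_s: 17.35
ee_pos: [609.9, 212.0, 278.8]
ee_rot: [-180.0, -0.0, -171.0]
force: [-0.3, 0.2, -2.1]
gripper_width: 45.8
gripper_force: 25.0
```

Emit:
send_rows(
  motion=[
    {"tx":0,"ty":0,"tz":0,"rx":0,"ry":0,"rz":0,"gripper":1},
    {"tx":0,"ty":0,"tz":0,"rx":0,"ry":0,"rz":0,"gripper":1},
  ],
)

```text
time_s: 17.6
ee_pos: [607.5, 211.6, 280.2]
ee_rot: [180.0, -0.0, -171.0]
force: [0.4, -0.2, -1.9]
gripper_width: 45.7
gripper_force: 25.0
```

```bash
python3 - <<'E'
from h import *
delta([608.5,210,152],189)
# inner tank floor check from scene vs model
S=grab('scene','s7.png'); im=cv2.imread('pics/s7.png')
q=np.radians(9); c=np.array([608.5,210.])
for h,a,b,col in((100,85,75,(0,0,255)),(100,65,55,(0,255,0))):
    pts=[proj(S,[*(c+[x*np.cos(q)-y*np.sin(q),x*np.sin(q)+y*np.cos(q)]),h]) for x,y in((a,b),(a,-b),(-a,-b),(-a,b))]
    cv2.polylines(im,[np.int32(np.round(np.array(pts)*8))],True,col,1,cv2.LINE_AA,3)
cv2.imwrite('pics/s7c.png',cv2.resize(im[80:360,230:510],None,fx=2.1,fy=2.1))
E
```

```text
t=17.60 pos [607.5 211.6 280.2] rot [ 180.   -0. -171.] rz 0.001 t [-0.001 -0.003  0.256]
```

View pics/s7c.png

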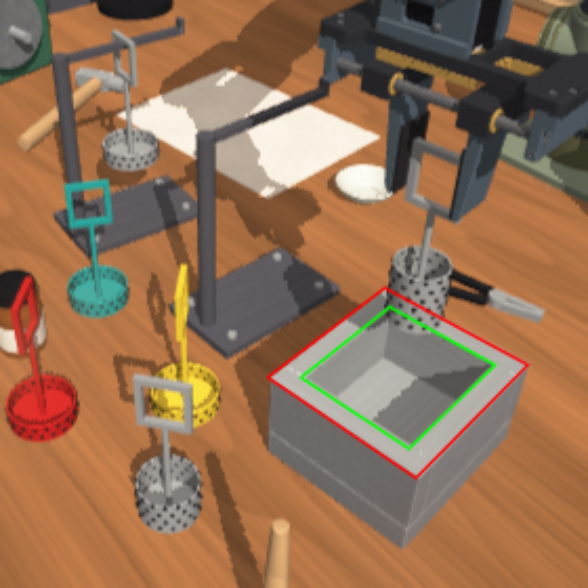

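The tank model (red and green outlines) fits the tank's edges. The shallow basket hangs on the spare hook (128,100), and the deep one is held above the tank at (420,280). I lower it.

Emit:
send_rows(
  motion=[
    {"tx":0,"ty":-0.003,"tz":0.03,"rx":0,"ry":0,"rz":0,"gripper":1},
    {"tx":0,"ty":0,"tz":0.04,"rx":0,"ry":0,"rz":0,"gripper":1},
    {"tx":0,"ty":0,"tz":0.04,"rx":0,"ry":0,"rz":0,"gripper":1},
    {"tx":0,"ty":0,"tz":0.04,"rx":0,"ry":0,"rz":0,"gripper":1},
    {"tx":0,"ty":0,"tz":0.04,"rx":0,"ry":0,"rz":0,"gripper":1},
    {"tx":0,"ty":0,"tz":0.03,"rx":0,"ry":0,"rz":0,"gripper":1},
    {"tx":0,"ty":0,"tz":0.02,"rx":0,"ry":0,"rz":0,"gripper":1},
    {"tx":0,"ty":0,"tz":0,"rx":0,"ry":0,"rz":0,"gripper":1},
  ],
)

```text
time_s: 18.65
ee_pos: [608.2, 210.1, 159.3]
ee_rot: [-180.0, -0.1, -171.0]
force: [0.2, -0.2, -1.5]
gripper_width: 45.6
gripper_force: 25.0
```

Emit:
send_rows(
  motion=[
    {"tx":0,"ty":0,"tz":0.006,"rx":0,"ry":0,"rz":0,"gripper":1},
    {"tx":0,"ty":0,"tz":0.003,"rx":0,"ry":0,"rz":0,"gripper":1},
    {"tx":0,"ty":0,"tz":0,"rx":0,"ry":0,"rz":0,"gripper":1},
  ],
)

```text
time_s: 19.02
ee_pos: [608.8, 210.2, 155.7]
ee_rot: [180.0, 0.0, -171.0]
force: [-0.2, 0.2, -0.8]
gripper_width: 46.1
gripper_force: 25.0
```

Emit:
send_rows(
  motion=[
    {"tx":0,"ty":0,"tz":0.004,"rx":0,"ry":0,"rz":0,"gripper":1},
    {"tx":0,"ty":0,"tz":0,"rx":0,"ry":0,"rz":0,"gripper":1},
  ],
)

```text
time_s: 19.27
ee_pos: [608.6, 210.2, 153.3]
ee_rot: [180.0, -0.0, -171.0]
force: [-0.2, 0.1, -2.2]
gripper_width: 45.4
gripper_force: 25.0
```

Emit:
send_rows(
  motion=[
    {"tx":0,"ty":0,"tz":0.003,"rx":0,"ry":0,"rz":0,"gripper":1},
    {"tx":0,"ty":0,"tz":0,"rx":0,"ry":0,"rz":0,"gripper":1},
  ],
)

```text
time_s: 19.52
ee_pos: [608.7, 210.2, 151.9]
ee_rot: [180.0, -0.0, -171.0]
force: [-0.5, 0.3, -1.8]
gripper_width: 45.9
gripper_force: 25.0
```

Emit:
send_rows(
  motion=[
    {"tx":0,"ty":0,"tz":0.003,"rx":0,"ry":0,"rz":0,"gripper":1},
    {"tx":0,"ty":0,"tz":0,"rx":0,"ry":0,"rz":0,"gripper":1},
  ],
)

```text
time_s: 19.77
ee_pos: [608.9, 210.3, 151.7]
ee_rot: [180.0, 0.1, -171.0]
force: [-1.1, -0.7, 5.9]
gripper_width: 45.5
gripper_force: 25.0
```

Emit:
send_rows(
  motion=[
    {"tx":0,"ty":0,"tz":0.002,"rx":0,"ry":0,"rz":0,"gripper":1},
    {"tx":0,"ty":0,"tz":0,"rx":0,"ry":0,"rz":0,"gripper":1},
  ],
)

```text
time_s: 20.02
ee_pos: [609.0, 210.3, 151.7]
ee_rot: [180.0, 0.1, -171.0]
force: [-2.0, 0.1, 10.3]
gripper_width: 46.0
gripper_force: 25.0
```

The basket is on the floor: the force rose to 10 N at the expected height. I release and retreat upward.

Emit:
send_rows(
  motion=[
    {"tx":0,"ty":0,"tz":-0.003,"rx":0,"ry":0,"rz":0,"gripper":1},
    {"tx":0,"ty":0,"tz":0,"rx":0,"ry":0,"rz":0,"gripper":-1},
    {"tx":0,"ty":0,"tz":0,"rx":0,"ry":0,"rz":0,"gripper":-1},
    {"tx":0,"ty":0,"tz":0,"rx":0,"ry":0,"rz":0,"gripper":-1},
    {"tx":0,"ty":0,"tz":0,"rx":0,"ry":0,"rz":0,"gripper":-1},
    {"tx":0,"ty":0,"tz":0,"rx":0,"ry":0,"rz":0,"gripper":-1},
    {"tx":0,"ty":0,"tz":-0.02,"rx":0,"ry":0,"rz":0,"gripper":-1},
    {"tx":0,"ty":0,"tz":-0.06,"rx":0,"ry":0,"rz":0,"gripper":-1},
    {"tx":0,"ty":0,"tz":-0.08,"rx":0,"ry":0,"rz":0,"gripper":-1},
    {"tx":0,"ty":0,"tz":-0.08,"rx":0,"ry":0,"rz":0,"gripper":-1},
    {"tx":0,"ty":0,"tz":0,"rx":0,"ry":0,"rz":0,"gripper":-1},
    {"tx":0,"ty":0,"tz":0,"rx":0,"ry":0,"rz":0,"gripper":-1},
  ],
)

```text
time_s: 21.52
ee_pos: [608.3, 210.1, 270.7]
ee_rot: [-180.0, -0.0, -171.0]
force: [-0.1, -0.6, -0.3]
gripper_width: 91.3
gripper_force: 0.0
```

```bash
python3 - <<'E'
from h import *
# no picture views left: check numerically, bright-steel eye pixels at the expected places
S=grab('scene','s8.png'); im=S['frame'].astype(int)
q=np.radians(9)
for n,c,yaw,z0 in(('deep',[608.7,210.2],9,35),('shallow',[594,-252.4],-3.3,90)):
    q=np.radians(yaw); ok=[]
    for y,z in [(-20,z) for z in(112,130,148)]+[(20,z) for z in(112,130,148)]+[(y,153) for y in(-12,0,12)]+[(0,60),(0,80),(0,95)]:
        u,v=np.round(proj(S,[c[0]-y*np.sin(q),c[1]+y*np.cos(q),z0+z])).astype(int); ok.append(im[v,u].tolist())
    print(n,ok)
E
```

```text
deep [[125, 123, 120], [125, 123, 119], [125, 122, 119], [124, 122, 119], [124, 122, 119], [125, 122, 119], [124, 123, 119], [125, 123, 120], [132, 130, 126], [120, 117, 113], [102, 99, 96], [98, 97, 94]]
shallow [[135, 133, 128], [82, 81, 80], [112, 111, 107], [146, 144, 139], [124, 122, 117], [142, 139, 134], [110, 107, 105], [142, 139, 135], [121, 120, 116], [155, 151, 147], [159, 156, 151], [136, 134, 129]]
```

```bash
python3 - <<'E'
from h import *
S=grab('scene'); im=S['frame'].astype(int); q=np.radians(9)
for z in range(185,198,3):
  for y in (0,10): 
    u,v=np.round(proj(S,[608.7-y*np.sin(q),210.2+y*np.cos(q),z])).astype(int); print(z,y,im[v,u])
for y in range(-32,36,4):
    u,v=np.round(proj(S,[608.7-y*np.sin(q),210.2+y*np.cos(q),35+130])).astype(int); print(y,im[v,u])
E
```

```text
185 0 [126 122 119]
185 10 [131 122 114]
188 0 [125 122 119]
188 10 [125 122 119]
191 0 [155 151 148]
191 10 [170 166 162]
194 0 [179 149 130]
194 10 [175 161 151]
197 0 [181 123  80]
197 10 [177 133 106]
-32 [185 183 176]
-28 [186 183 177]
-24 [175 171 166]
-20 [125 123 119]
-16 [133 130 128]
-12 [178 175 170]
-8 [186 182 176]
-4 [185 182 176]
0 [185 181 175]
4 [184 181 175]
8 [179 175 170]
12 [179 176 170]
16 [181 177 172]
20 [125 122 119]
24 [142 139 136]
28 [182 178 174]
32 [181 178 174]
```

The deep eye shows exactly where an upright basket on the tank floor should have it: top at z ≈ 191 and sides at ±20 mm. The gripper is clear.

```bash
python3 -c "
from h import *
print(env.job_done())"
```

```text
the job is handed in; nothing more can be done
None
```

The shallow basket hangs on the spare hook, the deep basket stands upright on the tank floor with the gripper clear of both, and the job was handed in at about 21.6 s; the final check was by pixel values only, as the 10 picture views were used up.

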